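Feel out the hidden rail and set the glue weight on it

TASK

A rail is hidden somewhere under the reeded wooden panel on the bench, running across it parallel to the reeds. Feel for it first: press lightly with the closed fingers along the panel until it turns from springy to solid. Then lift the glue weight by its knob and set it down gently, standing level on the panel with the rail squarely under it; never let the panel carry the weight where there is no rail, never press the panel hard (20 N cracks it), and leave the jar, chisel and cork block where they are.

Things in the scene. Friction and masses are not known exactly. Their poses are not given: they have to be found in the camera images.
- carcass: Cabinet front fixed flat on the bench: 170 mm in x, 344 mm in y, 50 mm high; origin at the centre of its underside, z up. Its 20 mm border stands 2 mm above the panel. Under the panel is one hidden rail, 40 mm wide in y and as long as the field in x; its centre is within 95 mm of the panel's centre along y. Reeds centred over it meet it after 1 mm; bedded on cork, it then gives 1 mm per 5 N.
- panel: Panel in the carcass: 23 wooden reeds with rounded crowns (crown radius 14 mm), running along its x, side by side along its y at 13 mm spacing; open field 130 mm (x) by 300 mm (y). Origin at the centre of its top, at the reeds' crests 48 mm above the bench, z up. Away from the rail each reed sinks by itself like a spring: 0.1 N to start, then about 0.2 N per mm, at most 9 mm.
- weight: Glue weight, about 0.8 kg (0.75 to 0.9): steel block 60 mm in its x, 50 mm in its y, 30 mm high, with a round wooden knob of 28 mm diameter on top, from 40 to 76 mm above the underside, on a 16 mm neck. Origin at the centre of its underside, z up. Stands on the bench to the left or right of the carcass.
- jar: Bystander: white ceramic jar with a grey cap, 60 mm in diameter, 75 mm high; origin at the centre of its underside. Stands on the other side of the carcass from the weight.
- chisel: Bystander: carving chisel 235 mm long with a wooden handle, 30 mm thick, lying on the bench beyond the carcass; origin at the front end of the handle, blade along its x.
- block: Bystander: cork sanding block 100 x 60 x 28 mm lying flat to the left of the carcass; origin at the centre of its underside.
Mind the look-alikes: they are no part of the job. What is shaped like the weight but blue is not meant.

How it is judged:
On the way, in this order (a step that is already met when the one before it is completed fails the run):
1. the fingers press the panel where it is solid, with the rail behind it, the weight still standing where it was (contact force between the fingers and panel above 1.5 N and contact force between carcass and panel above 1 N and distance of weight from where it was at the start of the episode below 0.02 m), for 0.04 s.
2. the weight is lifted clear of the bench (height (world z) of weight above 0.03 m), for 0.1 s.
At the end, for the whole second after the job is handed in: The glue weight stands released and at rest on the panel, bearing on it with more than 6 N, level within 2 degrees, its underside between 3.5 mm below and 2 mm above the panel's unpressed surface, so that the hidden rail (part of the carcass) bears up the panel under it with more than 3 N (contact force between carcass and panel above 3 N and contact force between weight and panel above 6 N and angle between weight's own z axis and vertical below 0.035 rad and z of weight in the frame of panel between -0.0035 and 0.002 m and linear speed of weight below 0.01 m/s); the robot touches nothing.
It fails at once if the fingers press the panel with more than 20 N (contact force between the fingers and panel above 20 N).
It fails at once if the weight is dropped or pressed on the panel with more than 20 N (contact force between weight and panel above 20 N).
It fails at once if the panel carries the weight where there is no rail (contact force between weight and panel above 6 N and contact force between carcass and panel below 1.5 N).
It fails at once if the jar, the chisel or the cork block is moved by more than 30 mm (distance of any of jar, chisel, block from where it was at the start of the episode above 0.03 m).
It also fails if it takes over 72 s, if anything falls off the work surface, if the arm or the gripper's body presses on something with over 40 N, if the wrist force passes 120 N, or if a joint passes its speed limit or range.

ROBOT

A 6-joint arm with a two-finger parallel gripper is mounted at the origin on the work surface. World frame = base frame: x ahead of the robot, y to its left, z up, the work surface at z = 0. Lengths are in m, angles in rad, forces in N, time in s.
With the tool pointing down it reaches from about 0.35 to 0.975 m from the base axis. Payload 4.9 kg.
Tool frame: the origin (TCP) lies on the mounting face of the last link; the fingertips stand 173 mm ahead of it and the grasp point (between the pads) lies 155 mm ahead of it; z points along the fingers, y is the direction in which the jaws open and shut (so a half turn about z gives the same grasp; the last joint's range is limited). The gripper opens to 85 mm and grips with 20 to 120 N. Pads are 22 mm wide; open, the fingers measure 114 mm over their backs; the gripper's body (76 mm by 85 mm) begins 54 mm behind the grasp point. The pads swing forward as they close: fully open they stand 13 mm farther back than shut.
Start: joints at [-1.394, 0.053, 1.613, -0, 1.476, -0.119], TCP at [0.182, -0.598, 0.405] pointing down, gripper open.
Joint ranges: [-3.01, 3.01], [-1.01, 2.22], [0.06, 2.58], [-1.02, 4.17], [0.09, 2.62], [-3.14, 3.14]. Speed limits (rad/s): [2.57, 2.57, 3.14, 3.14, 3.14, 3.14].

INTERFACE

Orientations are given as a unit quaternion [w, x, y, z].
In Python, from plant import manip gives the robot as it stands.
- The arm moves only by the tool play_rows, never from a script. Its argument "increments" is a list of rows, each an object with "offset": the shift along the tool's x, y, z in mm, a list of three; "twist": the turn about the tool's z in rad; "grip": the opening, from 0 (shut) to 1 (fully open). In form: [{"offset": [dx, dy, dz], "twist": twist, "grip": grip}, ...]. A call has 1 to 5 rows; each row is the pose to reach, as a shift and turn from the pose commanded when the call began, along the tool's axes at that moment; what a row does not reach only later rows make up. A row lasts 1/12 s, in which the tool goes at most 41.7 mm and 7.16 degrees, less where a joint would pass 70% of its speed; a pose out of reach is approached as far as the arm can. A call with a gripper value outside its range is refused whole. The fingers move at their own pace and stop on an object; the grip force is fixed at half the most. Time passes only in rows, so rows that repeat a pose let the fingers close. It gives the time, the measured TCP pose, the force and the opening at its end, in the units of the state.
- manip.state(): the state, without advancing time (a new reading comes with each control period).
- manip.grab_frame(name): name is "scene" or "top" or "wrist"; returns the picture (384x512x3 uint8, blue, green, red); there is no depth.
- manip.get_calibration(name): a dict with "fx", "fy", "cx", "cy" (pixels), "T" (4x4, takes a point from camera to world coordinates). Camera axes: x right, y down, z forward; pixel columns grow to the right and rows downward; lengths in m; the calibration is good to about 2 mm. A picture is of the moment at which its call begins: read the wrist's pose just before it. get_calibration takes no time and is no camera call; for the wrist camera it gives the pose at the moment of the call.
- manip.job_done(): hands the job in, once; it reports no verdict.
Trained networks look in the newest picture that a camera, given by its name, has taken for a name from the list of things; names that differ only in an ending like _2 or _b are one class to them, and where a whole thing is asked for, a point or a joint stands for the part that bears it (a point fixed in the world has none). Each returns a list of dicts, best first, with "p" (0 to 1); they miss things now and then, are a little off and sometimes report something else, mostly with a low value. They report only what shows in the picture. A call takes as long as a camera call. They do not tell look-alikes from the thing itself.
- manip.boxes_of(query, camera): "xyz" ([x, y, z] in m, in the coordinates of the camera as it stood for that picture, good to about 4 mm: the middle of the surface that is visible of it).
- manip.tip_of(query, camera): "xyz" ([x, y, z] in m, in the coordinates of the camera as it stood for that picture, good to about 4 mm: a listed point, or the origin of a listed thing).
The state is a dict: "time": time; "joint_pos": joint angles; "joint_vel": joint speeds; "joint_efforts": joint torques, N m; "tool_pos": TCP position; "tool_rot": TCP orientation; "contact_force": force on the tool from outside, world axes, zero at the start; "ft_torque": the same for the moment, N m; "gripper_width": opening from 0.0 (shut) to 1.0 (fully open).
Only numpy, scipy, OpenCV 4.12 (cv2) and the standard library are available. Lean on these libraries where they do the work, as an engineer would, in place of code of your own. Each camera call takes 0.05 s, during which the arm holds its last target. There are 200 camera calls.

## Working session

There is one attempt and no reset: what is moved stays moved. The work goes in short steps, Python scripts to look and compute and a tool call to move; the robot and the scene stay as the last step left them, time stands still between calls to the robot, and variables do not carry over. Pictures are saved under pics/ and viewed, about 8 in all and at most 12, crops included, and the job is handed in when it is done.

Besides the shell and the picture viewer there is one more tool, called by a JSON object that holds its "name" and its "arguments", one argument or row to a line. play_rows: Moves the arm, as the interface text tells. Its arguments: {"type":"object","properties":{"increments":{"type":"array"}},"required":["increments"]}

```bash
ls; mkdir -p pics; cat > h.py <<'E'
import numpy as np, cv2
from plant import manip
def w(cam,xyz,T=None):
    T=np.array(manip.get_calibration(cam)["T"]) if T is None else T
    return (T@np.r_[xyz,1])[:3]
def pix(cam,P,):
    c=manip.get_calibration(cam);p=np.linalg.inv(np.array(c["T"]))@np.r_[P,1]
    return c["fx"]*p[0]/p[2]+c["cx"],c["fy"]*p[1]/p[2]+c["cy"]
def ray(cam,u,v,z):
    c=manip.get_calibration(cam);T=np.array(c["T"]);d=T[:3,:3]@np.array([(u-c["cx"])/c["fx"],(v-c["cy"])/c["fy"],1]);o=T[:3,3]
    return o+d*(z-o[2])/d[2]
def st():
    s=manip.state();print({k:np.round(s[k],4).tolist() for k in("time","tool_pos","tool_rot","contact_force","gripper_width")})
E
python3 - <<'E'
from h import *
st()
ims=[]
for cam in("scene","top"):
    im=manip.grab_frame(cam);ims.append(im)
    for q in("weight","carcass","panel","jar","chisel","block"):
        for d in manip.tip_of(q,cam)[:3]: print(cam,q,round(d["p"],2),np.round(w(cam,d["xyz"]),3),np.round(pix(cam,w(cam,d["xyz"]))))
cv2.imwrite("pics/a.png",cv2.resize(ims[1],(800,600))); cv2.imwrite("pics/b.png",ims[0])
E
```

```text
pics
{'time': 0.0, 'tool_pos': [0.1821, -0.5976, 0.4035], 'tool_rot': [-0.001, 0.9891, 0.1473, -0.0], 'contact_force': [-0.3592, -0.525, -0.7696], 'gripper_width': 1.0034}
scene weight 0.73 [0.362 0.242 0.002] [357. 196.]
scene weight 0.7 [0.405 0.356 0.002] [386. 217.]
scene carcass 0.81 [0.552 0.009 0.004] [264. 201.]
scene carcass 0.74 [ 0.434 -0.347  0.006] [199. 148.]
scene panel 0.83 [0.551 0.01  0.047] [265. 191.]
scene jar 0.7 [ 0.437 -0.346  0.004] [198. 149.]
scene chisel 0.61 [ 0.799 -0.055 -0.002] [199. 242.]
scene block 0.79 [0.606 0.347 0.007] [357. 256.]
top weight 0.86 [ 0.409  0.36  -0.004] [144. 245.]
top weight 0.69 [ 0.364  0.244 -0.002] [182. 260.]
top panel 0.89 [0.557 0.008 0.048] [261. 193.]
top jar 0.66 [ 0.435 -0.348 -0.003] [382. 234.]
top chisel 0.98 [ 0.802 -0.055  0.002] [282. 113.]
top block 0.77 [ 0.609  0.343 -0.002] [150. 178.]
```

View pics/a.png

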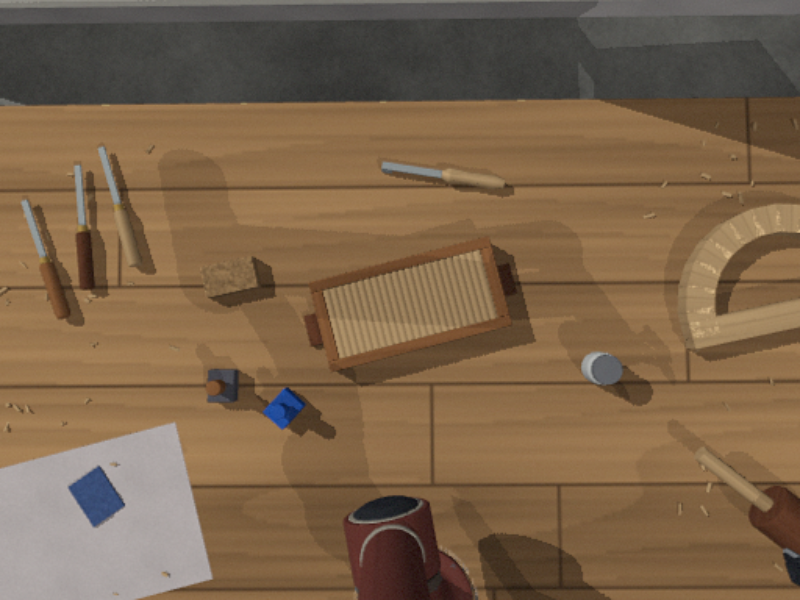

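View pics/b.png

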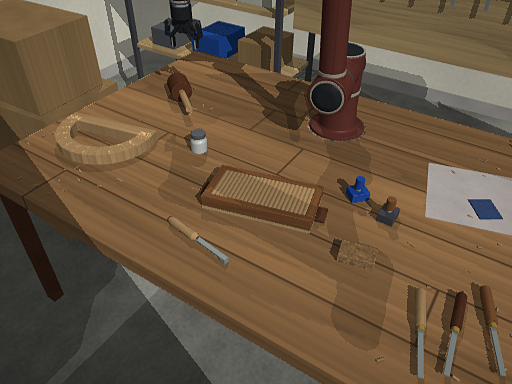

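The top view shows the carcass with corners near (311,288), (489,240), (511,322) and (334,369). The real grey weight with a brown knob is at (222,386), and the blue look-alike is at (284,408). The scene view agrees.

```bash
python3 - <<'E'
from h import *
s=.64
c=[ray("top",u*s,v*s,0.05) for u,v in((311,288),(489,240),(511,322),(334,369))]
c=np.array(c)[:,:2];print(np.round(c,3),c.mean(0));
for i,j in((1,0),(2,3)):
    d=c[j]-c[i];print(np.linalg.norm(d),np.degrees(np.arctan2(-d[0],d[1])))
for i,j in((3,0),(2,1)):
    d=c[j]-c[i];print(np.linalg.norm(d),np.degrees(np.arctan2(d[1],d[0])))
print(np.array(manip.get_calibration("top")["T"])); T=np.array(manip.get_calibration("wrist")["T"]);print(np.round(T,3),manip.get_calibration("wrist")["fx"])
E
```

```text
[[ 0.585  0.186]
 [ 0.67  -0.142]
 [ 0.519 -0.18 ]
 [ 0.437  0.144]] [0.55272757 0.00194829]
0.3387286773446963 14.619642923186937
0.33392735030107396 14.351425944862747
0.1541377578126623 15.820246428349934
0.1556750880276327 14.039831688239675
[[-0.0085011  -0.99832838  0.05716795  0.50203892]
 [-0.99992487  0.00899172  0.0083304  -0.00640069]
 [-0.00883051 -0.05709284 -0.99832982  1.21577786]
 [ 0.          0.          0.          1.        ]]
[[ 0.292 -0.911 -0.293  0.258]
 [-0.956 -0.278 -0.089 -0.574]
 [ 0.     0.306 -0.952  0.374]
 [ 0.     0.     0.     1.   ]] 267.7695176794534
```

{"name": "play_rows", "arguments": {
  "increments": [
    {"offset": [40, -7, 0], "twist": 0, "grip": 0},
    {"offset": [80, -14, 0], "twist": 0, "grip": 0},
    {"offset": [110, -40, 0], "twist": 0, "grip": 0},
    {"offset": [140, -68, 0], "twist": 0, "grip": 0},
    {"offset": [170, -96, 0], "twist": 0, "grip": 0}
  ]
}}

```text
time: 1.12
tool_pos: [0.3176, -0.455, 0.4046]
tool_rot: [-0.0, 0.989, 0.147, 0.0]
contact_force: [0.2, -0.4, 0.1]
gripper_width: 0.294
```

{"name": "play_rows", "arguments": {
  "increments": [
    {"offset": [27, -30, 0], "twist": 0.04, "grip": 0},
    {"offset": [54, -60, 0], "twist": 0.04, "grip": 0},
    {"offset": [81, -90, 0], "twist": 0.04, "grip": 0},
    {"offset": [108, -120, 0], "twist": 0.04, "grip": 0},
    {"offset": [135, -150, 0], "twist": 0.04, "grip": 0}
  ]
}}

```text
time: 1.53
tool_pos: [0.4026, -0.2717, 0.405]
tool_rot: [0.0, 0.992, 0.127, 0.0]
contact_force: [0.1, -0.9, -0.6]
gripper_width: -0.001
```

{"name": "play_rows", "arguments": {
  "increments": [
    {"offset": [27, -30, 0], "twist": 0, "grip": 0},
    {"offset": [54, -60, 0], "twist": 0, "grip": 0},
    {"offset": [81, -90, 0], "twist": 0, "grip": 0},
    {"offset": [108, -120, 0], "twist": 0, "grip": 0},
    {"offset": [135, -150, 0], "twist": 0, "grip": 0}
  ]
}}

```text
time: 1.95
tool_pos: [0.4953, -0.0923, 0.4051]
tool_rot: [0.0, 0.992, 0.128, 0.001]
contact_force: [0.8, -1.0, -0.3]
gripper_width: 0.002
```

{"name": "play_rows", "arguments": {
  "increments": [
    {"offset": [25, -30, 0], "twist": 0, "grip": 0},
    {"offset": [48, -60, 0], "twist": 0, "grip": 0},
    {"offset": [48, -60, 0], "twist": 0, "grip": 0}
  ]
}}

```text
time: 2.2
tool_pos: [0.5274, -0.0192, 0.4049]
tool_rot: [-0.001, 0.991, 0.131, 0.001]
contact_force: [0.3, -1.2, -0.3]
gripper_width: -0.0
```

```bash
python3 - <<'E'
from h import *
st()
cv2.imwrite("pics/c.png",cv2.resize(manip.grab_frame("wrist"),(800,600)))
for q in("carcass","panel"):
    for d in manip.tip_of(q,"wrist")[:2]: print(q,round(d["p"],2),np.round(w("wrist",d["xyz"]),4))
E
```

```text
{'time': 2.2, 'tool_pos': [0.5274, -0.0192, 0.4049], 'tool_rot': [-0.0012, 0.9914, 0.1308, 0.0007], 'contact_force': [0.3177, -1.1997, -0.2771], 'gripper_width': -0.0004}
panel 0.9 [5.543e-01 4.000e-04 4.680e-02]
```

View pics/c.png

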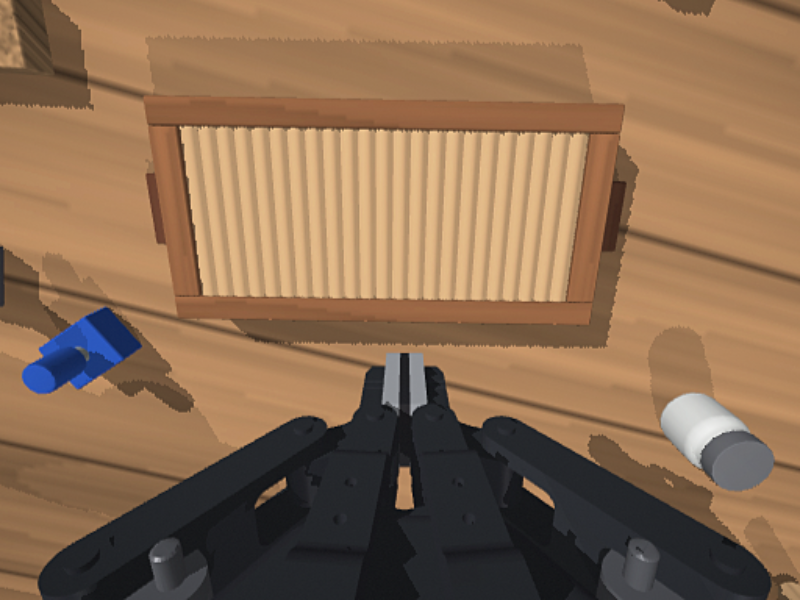

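The wrist view shows the carcass corners at (146,97), (624,104), (590,325) and (178,318). The fingers are shut at (404,380), with the jar at lower right and the blue look-alike at lower left.

```bash
python3 - <<'E'
from h import *
st()
s=.64
for q in(((146,97),(624,104),(590,325),(178,318)),((180,126),(588,133),(567,302),(202,296))):
    c=np.array([ray("wrist",u*s,v*s,0.05) for u,v in q])[:,:2];print(np.round(c,3).tolist(),c.mean(0))
    for i,j in((1,0),(2,3),(3,0),(2,1)):
        d=c[j]-c[i];print(round(np.linalg.norm(d),4),np.degrees(np.arctan2(d[1],d[0])))
E
```

```text
{'time': 2.35, 'tool_pos': [0.5262, -0.0238, 0.4047], 'tool_rot': [0.0002, 0.9918, 0.1282, -0.0002], 'contact_force': [-1.0856, -0.7107, -0.1538], 'gripper_width': -0.0012}
[[0.596, 0.183], [0.678, -0.145], [0.514, -0.187], [0.433, 0.146]] [ 0.55526203 -0.00095327]
0.3387 103.97826175040396
0.3427 103.69034554335123
0.1675 13.006884757879815
0.1692 14.377355110116717
[[0.583, 0.158], [0.653, -0.128], [0.528, -0.161], [0.457, 0.129]] [ 0.55548324 -0.00064875]
0.2948 103.82750607907882
0.2983 103.7431075278558
0.1291 13.310922878376413
0.1296 14.865271413533446
```

{"name": "play_rows", "arguments": {
  "increments": [
    {"offset": [7, 15, 35], "twist": 0.012, "grip": 0},
    {"offset": [14, 30, 70], "twist": 0.012, "grip": 0},
    {"offset": [21, 45, 105], "twist": 0.012, "grip": 0},
    {"offset": [28, 60, 140], "twist": 0.012, "grip": 0},
    {"offset": [34, 74, 170], "twist": 0.012, "grip": 0}
  ]
}}

```text
time: 2.77
tool_pos: [0.5771, -0.0894, 0.2324]
tool_rot: [-0.0, 0.993, 0.12, -0.001]
contact_force: [-0.2, 0.6, 0.0]
gripper_width: 0.002
```

{"name": "play_rows", "arguments": {
  "increments": [
    {"offset": [0, 0, 5], "twist": 0, "grip": 0},
    {"offset": [0, 0, 10], "twist": 0, "grip": 0},
    {"offset": [0, 0, 11], "twist": 0, "grip": 0},
    {"offset": [0, 0, 11], "twist": 0, "grip": 0}
  ]
}}

```text
time: 3.1
tool_pos: [0.578, -0.0874, 0.2256]
tool_rot: [0.0, 0.993, 0.121, 0.001]
contact_force: [-0.1, -0.4, 1.0]
gripper_width: 0.004
```

{"name": "play_rows", "arguments": {
  "increments": [
    {"offset": [0, 0, 4], "twist": 0, "grip": 0},
    {"offset": [0, 0, 7], "twist": 0, "grip": 0},
    {"offset": [0, 0, 7], "twist": 0, "grip": 0}
  ]
}}

```text
time: 3.35
tool_pos: [0.5781, -0.0869, 0.2178]
tool_rot: [0.0, 0.993, 0.122, 0.001]
contact_force: [1.3, -0.5, 0.4]
gripper_width: -0.003
```

```bash
python3 -c "
from h import *
st()"
```

```text
{'time': 3.35, 'tool_pos': [0.5781, -0.0869, 0.2178], 'tool_rot': [0.0005, 0.9925, 0.1218, 0.0012], 'contact_force': [1.3088, -0.5441, 0.3875], 'gripper_width': -0.0027}
```

{"name": "play_rows", "arguments": {
  "increments": [
    {"offset": [0, 0, -9], "twist": 0, "grip": 0},
    {"offset": [0, -26, -8], "twist": 0, "grip": 0},
    {"offset": [0, -26, -4], "twist": 0, "grip": 0},
    {"offset": [0, -26, 0], "twist": 0, "grip": 0},
    {"offset": [0, -26, 0], "twist": 0, "grip": 0}
  ]
}}

```text
time: 3.77
tool_pos: [0.5714, -0.0616, 0.2166]
tool_rot: [-0.0, 0.993, 0.122, -0.0]
contact_force: [-0.2, 1.4, 1.6]
gripper_width: -0.004
```

{"name": "play_rows", "arguments": {
  "increments": [
    {"offset": [0, 0, -9], "twist": 0, "grip": 0},
    {"offset": [0, -26, -8], "twist": 0, "grip": 0},
    {"offset": [0, -26, -4], "twist": 0, "grip": 0},
    {"offset": [0, -26, 0], "twist": 0, "grip": 0},
    {"offset": [0, -26, 0], "twist": 0, "grip": 0}
  ]
}}

```text
time: 4.18
tool_pos: [0.5656, -0.0367, 0.2174]
tool_rot: [-0.001, 0.993, 0.121, 0.0]
contact_force: [-2.6, 4.5, 8.6]
gripper_width: 0.0
```

{"name": "play_rows", "arguments": {
  "increments": [
    {"offset": [0, 0, -9], "twist": 0, "grip": 0},
    {"offset": [0, -26, -8], "twist": 0, "grip": 0},
    {"offset": [0, -26, -4], "twist": 0, "grip": 0},
    {"offset": [0, -26, 0], "twist": 0, "grip": 0},
    {"offset": [0, -26, 0], "twist": 0, "grip": 0}
  ]
}}

```text
time: 4.6
tool_pos: [0.5594, -0.0114, 0.218]
tool_rot: [-0.001, 0.993, 0.121, -0.0]
contact_force: [-6.3, 6.0, 12.8]
gripper_width: 0.001
```

{"name": "play_rows", "arguments": {
  "increments": [
    {"offset": [0, 0, -9], "twist": 0, "grip": 0},
    {"offset": [0, -26, -8], "twist": 0, "grip": 0},
    {"offset": [0, -26, -4], "twist": 0, "grip": 0},
    {"offset": [0, -26, 0], "twist": 0, "grip": 0},
    {"offset": [0, -26, 0], "twist": 0, "grip": 0}
  ]
}}

```text
time: 5.02
tool_pos: [0.5531, 0.0137, 0.2176]
tool_rot: [-0.001, 0.993, 0.121, -0.0]
contact_force: [-5.3, 4.9, 12.3]
gripper_width: -0.002
```

{"name": "play_rows", "arguments": {
  "increments": [
    {"offset": [0, 0, -6], "twist": 0, "grip": 0},
    {"offset": [0, 0, -12], "twist": 0, "grip": 0},
    {"offset": [0, 0, -12], "twist": 0, "grip": 0}
  ]
}}

```text
time: 5.27
tool_pos: [0.5532, 0.0129, 0.2296]
tool_rot: [0.001, 0.993, 0.121, 0.001]
contact_force: [0.4, -0.1, 1.2]
gripper_width: -0.004
```

{"name": "play_rows", "arguments": {
  "increments": [
    {"offset": [0, -26, 0], "twist": 0, "grip": 0},
    {"offset": [0, -26, 4], "twist": 0, "grip": 0},
    {"offset": [0, -26, 8], "twist": 0, "grip": 0},
    {"offset": [0, -26, 12], "twist": 0, "grip": 0},
    {"offset": [0, -26, 12], "twist": 0, "grip": 0}
  ]
}}

```text
time: 5.68
tool_pos: [0.5462, 0.0386, 0.2157]
tool_rot: [-0.0, 0.993, 0.121, -0.001]
contact_force: [-0.7, 2.3, 3.1]
gripper_width: -0.002
```

{"name": "play_rows", "arguments": {
  "increments": [
    {"offset": [0, 0, -9], "twist": 0, "grip": 0},
    {"offset": [0, 13, -9], "twist": 0, "grip": 0},
    {"offset": [0, 13, -4], "twist": 0, "grip": 0},
    {"offset": [0, 13, 0], "twist": 0, "grip": 0},
    {"offset": [0, 13, 0], "twist": 0, "grip": 0}
  ]
}}

```text
time: 6.1
tool_pos: [0.5504, 0.0254, 0.2175]
tool_rot: [0.001, 0.993, 0.121, 0.001]
contact_force: [-0.2, -2.0, 9.3]
gripper_width: -0.002
```

{"name": "play_rows", "arguments": {
  "increments": [
    {"offset": [0, 0, 0], "twist": 0, "grip": 0},
    {"offset": [0, 0, 0], "twist": 0, "grip": 0}
  ]
}}

```text
time: 6.27
tool_pos: [0.5504, 0.0255, 0.2179]
tool_rot: [0.001, 0.993, 0.122, 0.001]
contact_force: [-0.5, -2.0, 6.6]
gripper_width: 0.0
```

{"name": "play_rows", "arguments": {
  "increments": [
    {"offset": [0, 0, -11], "twist": 0, "grip": 0},
    {"offset": [0, 35, -11], "twist": 0, "grip": 0},
    {"offset": [0, 70, -11], "twist": 0, "grip": 0},
    {"offset": [0, 77, -11], "twist": 0, "grip": 0},
    {"offset": [0, 77, -5], "twist": 0, "grip": 0}
  ]
}}

```text
time: 6.68
tool_pos: [0.5689, -0.0502, 0.2229]
tool_rot: [0.0, 0.993, 0.12, 0.001]
contact_force: [-1.0, -0.2, 0.8]
gripper_width: 0.002
```

{"name": "play_rows", "arguments": {
  "increments": [
    {"offset": [0, 0, 5], "twist": 0, "grip": 0},
    {"offset": [0, 0, 5], "twist": 0, "grip": 0},
    {"offset": [0, 0, 5], "twist": 0, "grip": 0}
  ]
}}

```text
time: 6.93
tool_pos: [0.5678, -0.0477, 0.2163]
tool_rot: [0.0, 0.992, 0.122, -0.001]
contact_force: [-1.1, -2.6, 1.7]
gripper_width: -0.002
```

{"name": "play_rows", "arguments": {
  "increments": [
    {"offset": [0, 0, -40], "twist": 0, "grip": 0},
    {"offset": [0, -5, -80], "twist": 0, "grip": 0.5},
    {"offset": [-5, -30, -112], "twist": 0, "grip": 0.7},
    {"offset": [-12, -60, -140], "twist": 0, "grip": 0.7},
    {"offset": [-19, -90, -165], "twist": 0, "grip": 0.7}
  ]
}}

```text
time: 7.35
tool_pos: [0.527, 0.0361, 0.3836]
tool_rot: [-0.001, 0.993, 0.122, 0.0]
contact_force: [1.3, 1.0, -0.2]
gripper_width: 0.564
```

{"name": "play_rows", "arguments": {
  "increments": [
    {"offset": [-8, -40, 0], "twist": 0, "grip": 0.7},
    {"offset": [-16, -80, 0], "twist": 0, "grip": 0.7},
    {"offset": [-24, -120, 0], "twist": 0, "grip": 0.7},
    {"offset": [-32, -160, 0], "twist": 0, "grip": 0.7},
    {"offset": [-40, -200, 0], "twist": 0, "grip": 0.7}
  ]
}}

```text
time: 7.77
tool_pos: [0.4385, 0.2211, 0.3812]
tool_rot: [-0.0, 0.993, 0.122, -0.001]
contact_force: [0.2, -0.2, 0.2]
gripper_width: 0.7
```

{"name": "play_rows", "arguments": {
  "increments": [
    {"offset": [-8, -40, 0], "twist": 0, "grip": 0.7},
    {"offset": [-16, -80, 0], "twist": 0, "grip": 0.7},
    {"offset": [-24, -120, 0], "twist": 0, "grip": 0.7},
    {"offset": [-27, -141, 0], "twist": 0, "grip": 0.7},
    {"offset": [-27, -141, 0], "twist": 0, "grip": 0.7}
  ]
}}

```text
time: 8.18
tool_pos: [0.3775, 0.3526, 0.381]
tool_rot: [-0.001, 0.992, 0.125, -0.001]
contact_force: [-0.2, 0.2, 0.8]
gripper_width: 0.703
```

```bash
python3 - <<'E'
from h import *
st()
cv2.imwrite("pics/d.png",cv2.resize(manip.grab_frame("wrist"),(800,600)))
for d in manip.tip_of("weight","wrist")[:2]: print(round(d["p"],2),np.round(w("wrist",d["xyz"]),4),np.round(pix("wrist",w("wrist",d["xyz"])))/.64)
st()
E
```

```text
{'time': 8.1833, 'tool_pos': [0.3775, 0.3526, 0.381], 'tool_rot': [-0.0006, 0.9921, 0.1251, -0.0013], 'contact_force': [-0.184, 0.1537, 0.8109], 'gripper_width': 0.7034}
0.91 [ 0.4127  0.3554 -0.    ] [407.8125 215.625 ]
0.75 [ 0.3648  0.2376 -0.0029] [521.875 300.   ]
{'time': 8.2833, 'tool_pos': [0.3793, 0.3501, 0.381], 'tool_rot': [0.0004, 0.9924, 0.1232, -0.0009], 'contact_force': [1.0661, -0.8317, -0.4185], 'gripper_width': 0.7004}
```

View pics/d.png

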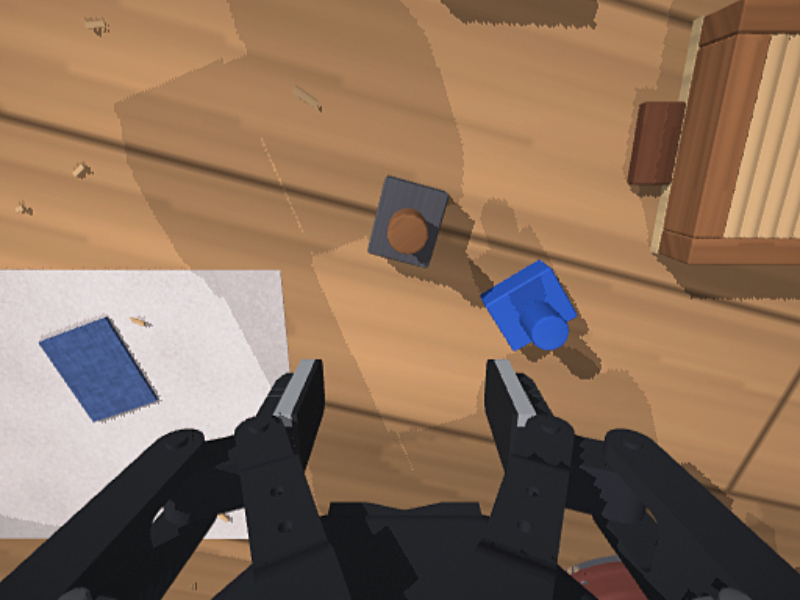

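The grey weight's block corners are about (388,177), (448,192), (428,267) and (368,252). The knob top is at (407,232), and the blue look-alike is at (530,310).

```bash
python3 - <<'E'
from h import *
s=.64
c=np.array([ray("wrist",u*s,v*s,0.03) for u,v in((388,177),(448,192),(428,267),(368,252))])[:,:2];print(c.mean(0))
for i,j in((1,0),(2,3),(3,0),(2,1)):
    d=c[j]-c[i];print(round(np.linalg.norm(d),4),np.degrees(np.arctan2(d[1],d[0])))
k=ray("wrist",407*s,232*s,0.076);print(k)
R=np.array(manip.get_calibration("wrist")["T"])[:3]
q=manip.state();p=np.array(q["tool_pos"]);a=2*np.arctan2(q["tool_rot"][2],q["tool_rot"][1]);print(np.degrees(a))
d=k-p;print("tool xy",d[0]*np.cos(a)+d[1]*np.sin(a),d[0]*np.sin(a)-d[1]*np.cos(a))
E
```

```text
[0.41057218 0.35494781]
0.0459 90.57969458753254
0.0485 89.78612703432314
0.0587 -1.8914313679304244
0.0593 0.6294784858661469
[0.41129865 0.35620151 0.076     ]
14.156833362382294
tool xy 0.03255633672640582 0.00188006387825614
```

{"name": "play_rows", "arguments": {
  "increments": [
    {"offset": [10, 1, 20], "twist": 0.12, "grip": 0.7},
    {"offset": [20, 1, 40], "twist": 0.247, "grip": 0.7},
    {"offset": [33, 2, 60], "twist": 0.247, "grip": 0.7},
    {"offset": [33, 2, 80], "twist": 0.247, "grip": 0.7},
    {"offset": [33, 2, 80], "twist": 0.247, "grip": 0.7}
  ]
}}

```text
time: 8.7
tool_pos: [0.4124, 0.3532, 0.2965]
tool_rot: [0.003, 1.0, -0.003, -0.004]
contact_force: [-1.1, -0.3, -1.2]
gripper_width: 0.698
```

```bash
python3 - <<'E'
from h import *
st()
cv2.imwrite("pics/e.png",cv2.resize(manip.grab_frame("wrist"),(800,600)))
print(np.array(pix("wrist",[.4113,.3558,.076]))/.64,np.array(pix("wrist",[.4113,.3558,.058]))/.64)
E
```

```text
{'time': 8.7, 'tool_pos': [0.4124, 0.3532, 0.2965], 'tool_rot': [0.0026, 1.0, -0.0027, -0.004], 'contact_force': [-1.1285, -0.2568, -1.2448], 'gripper_width': 0.6985}
[399.10215025 326.50317682] [399.33783111 313.4615093 ]
```

View pics/e.png

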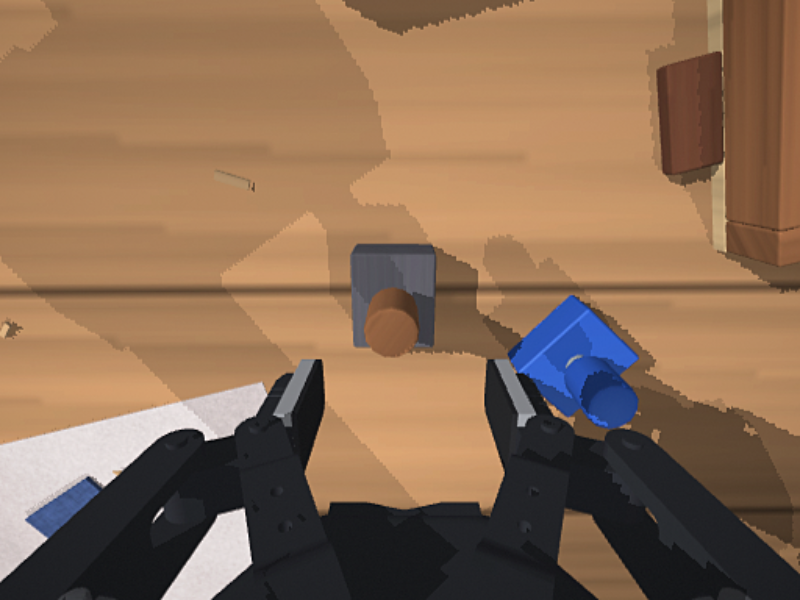

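The weight is square to the jaws. The knob top is at (391,331), about 4 mm left of the jaw midline, so I'll correct that and go down.

{"name": "play_rows", "arguments": {
  "increments": [
    {"offset": [-3, -4, 20], "twist": 0, "grip": 0.7},
    {"offset": [-3, -4, 40], "twist": 0, "grip": 0.7},
    {"offset": [-3, -4, 60], "twist": 0, "grip": 0.7},
    {"offset": [-3, -4, 78], "twist": 0, "grip": 0.7},
    {"offset": [-3, -4, 83], "twist": 0, "grip": 0.7}
  ]
}}

```text
time: 9.17
tool_pos: [0.4095, 0.3583, 0.2172]
tool_rot: [0.001, 1.0, -0.002, -0.001]
contact_force: [-0.1, 0.1, -0.6]
gripper_width: 0.7
```

```bash
python3 - <<'E'
from h import *
st()
cv2.imwrite("pics/f.png",manip.grab_frame("wrist"))
st()
E
```

```text
{'time': 9.1667, 'tool_pos': [0.4095, 0.3583, 0.2172], 'tool_rot': [0.0009, 1.0, -0.0019, -0.0014], 'contact_force': [-0.0526, 0.0864, -0.5934], 'gripper_width': 0.7002}
{'time': 9.2167, 'tool_pos': [0.4096, 0.3584, 0.2174], 'tool_rot': [0.0009, 1.0, -0.0019, -0.0014], 'contact_force': [-0.5444, -0.6855, 0.1695], 'gripper_width': 0.7002}
```

View pics/f.png

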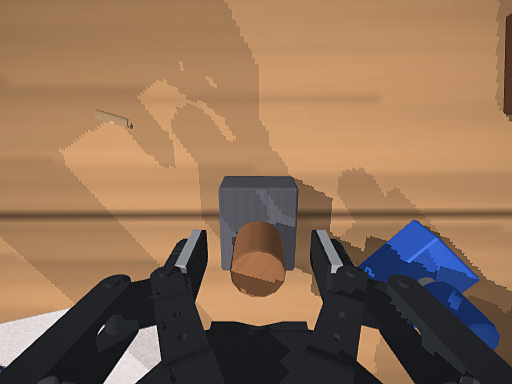

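```bash
python3 -c "
from h import *
print(ray('wrist',258,272,.076))"
```

```text
[0.4098431  0.35897307 0.076     ]
```

{"name": "play_rows", "arguments": {
  "increments": [
    {"offset": [0, 0, 3], "twist": 0, "grip": 0.4},
    {"offset": [0, 0, 4], "twist": 0, "grip": 0.2},
    {"offset": [0, 0, 4], "twist": 0, "grip": 0.1},
    {"offset": [0, 0, 4], "twist": 0, "grip": 0},
    {"offset": [0, 0, 4], "twist": 0, "grip": 0}
  ]
}}

```text
time: 9.63
tool_pos: [0.4108, 0.3593, 0.2163]
tool_rot: [-0.0, 1.0, -0.002, 0.001]
contact_force: [-0.9, -3.4, 6.4]
gripper_width: 0.314
```

{"name": "play_rows", "arguments": {
  "increments": [
    {"offset": [0, 0, 0], "twist": 0, "grip": 0},
    {"offset": [0, 0, 0], "twist": 0, "grip": 0},
    {"offset": [0, 0, 0], "twist": 0, "grip": 0}
  ]
}}

```text
time: 9.88
tool_pos: [0.4108, 0.3594, 0.2164]
tool_rot: [-0.0, 1.0, -0.002, 0.001]
contact_force: [-2.1, -4.2, 6.1]
gripper_width: 0.31
```

{"name": "play_rows", "arguments": {
  "increments": [
    {"offset": [0, 0, -10], "twist": 0, "grip": 0},
    {"offset": [0, 0, -30], "twist": 0, "grip": 0},
    {"offset": [0, 0, -60], "twist": 0, "grip": 0},
    {"offset": [0, 0, -90], "twist": 0, "grip": 0},
    {"offset": [0, 0, -120], "twist": 0, "grip": 0}
  ]
}}

```text
time: 10.3
tool_pos: [0.4089, 0.3587, 0.3335]
tool_rot: [0.001, 1.0, -0.002, -0.002]
contact_force: [0.9, 0.3, -8.3]
gripper_width: 0.31
```

```bash
python3 - <<'E'
from h import *
st()
cv2.imwrite("pics/g.png",manip.grab_frame("wrist"))
st()
E
```

```text
{'time': 10.3, 'tool_pos': [0.4089, 0.3587, 0.3335], 'tool_rot': [0.001, 1.0, -0.0015, -0.0022], 'contact_force': [0.9462, 0.2534, -8.2936], 'gripper_width': 0.3105}
{'time': 10.35, 'tool_pos': [0.4107, 0.36, 0.3418], 'tool_rot': [-0.0024, 1.0, -0.0014, 0.0028], 'contact_force': [3.2503, 2.3175, -1.3029], 'gripper_width': 0.3107}
```

View pics/g.png

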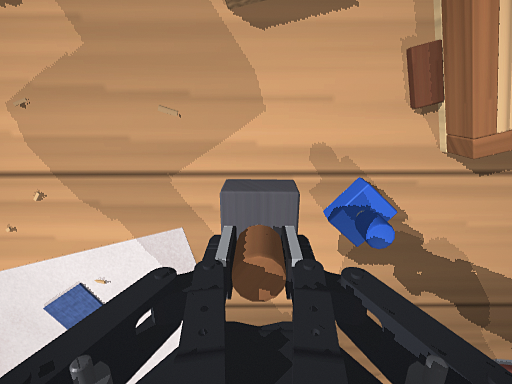

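The weight is hanging straight in the jaws, well clear of the bench. Next I carry it to the rail.

{"name": "play_rows", "arguments": {
  "increments": [
    {"offset": [10, 25, 0], "twist": -0.05, "grip": 0},
    {"offset": [23, 60, 0], "twist": -0.1, "grip": 0},
    {"offset": [37, 95, 0], "twist": -0.15, "grip": 0},
    {"offset": [51, 130, 0], "twist": -0.2, "grip": 0},
    {"offset": [65, 165, 0], "twist": -0.247, "grip": 0}
  ]
}}

```text
time: 10.77
tool_pos: [0.4738, 0.1925, 0.3321]
tool_rot: [-0.0, 0.992, 0.123, -0.002]
contact_force: [0.8, 0.5, -9.1]
gripper_width: 0.311
```

```bash
python3 - <<'E'
from h import *
st()
q=manip.state();p=np.array(q["tool_pos"]);a=2*np.arctan2(q["tool_rot"][2],q["tool_rot"][1])
d=np.array([.5565,-.006])-p[:2];print(np.degrees(a),"tool xy",d[0]*np.cos(a)+d[1]*np.sin(a),d[0]*np.sin(a)-d[1]*np.cos(a))
E
```

```text
{'time': 10.7667, 'tool_pos': [0.4738, 0.1925, 0.3321], 'tool_rot': [-0.0001, 0.9924, 0.1233, -0.0017], 'contact_force': [0.7671, 0.5307, -9.0691], 'gripper_width': 0.3107}
14.160824366500954 tool xy 0.031644503234453426 0.21270583584327316
```

{"name": "play_rows", "arguments": {
  "increments": [
    {"offset": [6, 40, 0], "twist": 0, "grip": 0},
    {"offset": [12, 80, 0], "twist": 0, "grip": 0},
    {"offset": [18, 120, 0], "twist": 0, "grip": 0},
    {"offset": [24, 160, 0], "twist": 0, "grip": 0},
    {"offset": [29, 190, 0], "twist": 0, "grip": 0}
  ]
}}

```text
time: 11.18
tool_pos: [0.5483, 0.0139, 0.3322]
tool_rot: [-0.0, 0.993, 0.121, -0.001]
contact_force: [0.6, 1.0, -7.6]
gripper_width: 0.31
```

{"name": "play_rows", "arguments": {
  "increments": [
    {"offset": [2, 15, 10], "twist": 0, "grip": 0},
    {"offset": [3, 22, 20], "twist": 0, "grip": 0},
    {"offset": [3, 22, 30], "twist": 0, "grip": 0},
    {"offset": [3, 22, 30], "twist": 0, "grip": 0},
    {"offset": [3, 22, 30], "twist": 0, "grip": 0}
  ]
}}

```text
time: 11.6
tool_pos: [0.5555, -0.0026, 0.302]
tool_rot: [-0.001, 0.992, 0.122, -0.003]
contact_force: [0.2, 0.1, -7.8]
gripper_width: 0.307
```

```bash
python3 - <<'E'
from h import *
st()
cv2.imwrite("pics/i.png",cv2.resize(manip.grab_frame("wrist"),(800,600)))
cv2.imwrite("pics/j.png",manip.grab_frame("top")[130:260,180:360])
q=manip.state();p=np.array(q["tool_pos"]);a=2*np.arctan2(q["tool_rot"][2],q["tool_rot"][1])
d=np.array([.5565,-.006])-p[:2];print(np.degrees(a),"tool xy",d[0]*np.cos(a)+d[1]*np.sin(a),d[0]*np.sin(a)-d[1]*np.cos(a))
E
```

```text
{'time': 11.6, 'tool_pos': [0.5555, -0.0026, 0.302], 'tool_rot': [-0.0012, 0.9925, 0.1223, -0.0025], 'contact_force': [0.1724, 0.1319, -7.8183], 'gripper_width': 0.3067}
14.077421521907782 tool xy -0.0007652726310551132 0.003265926552604988
```

View pics/i.png

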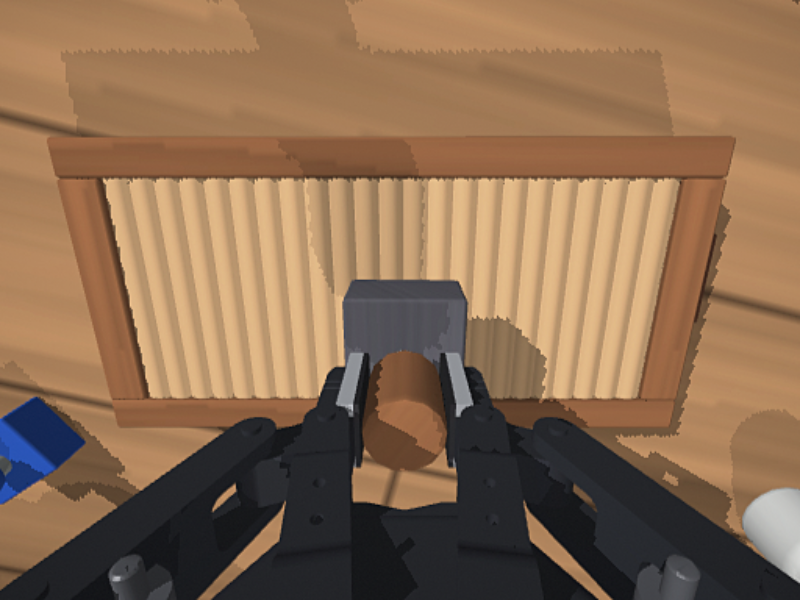

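{"name": "play_rows", "arguments": {
  "increments": [
    {"offset": [-1, 2, 12], "twist": 0, "grip": 0},
    {"offset": [-1, 3, 22], "twist": 0, "grip": 0},
    {"offset": [-1, 3, 30], "twist": 0, "grip": 0},
    {"offset": [-1, 3, 34], "twist": 0, "grip": 0},
    {"offset": [-1, 3, 34], "twist": 0, "grip": 0}
  ]
}}

```text
time: 12.12
tool_pos: [0.5557, -0.007, 0.2684]
tool_rot: [-0.001, 0.993, 0.122, -0.002]
contact_force: [0.2, -0.2, -8.6]
gripper_width: 0.311
```

{"name": "play_rows", "arguments": {
  "increments": [
    {"offset": [0, 0, 1], "twist": 0, "grip": 0},
    {"offset": [0, 0, 2], "twist": 0, "grip": 0},
    {"offset": [0, 0, 2], "twist": 0, "grip": 0}
  ]
}}

```text
time: 12.37
tool_pos: [0.5568, -0.0072, 0.2691]
tool_rot: [0.0, 0.993, 0.122, 0.0]
contact_force: [-0.1, -0.2, -8.3]
gripper_width: 0.312
```

{"name": "play_rows", "arguments": {
  "increments": [
    {"offset": [0, 0, 1], "twist": 0, "grip": 0},
    {"offset": [0, 0, 2], "twist": 0, "grip": 0},
    {"offset": [0, 0, 3], "twist": 0, "grip": 0},
    {"offset": [0, 0, 3], "twist": 0, "grip": 0}
  ]
}}

```text
time: 12.7
tool_pos: [0.5565, -0.0072, 0.2655]
tool_rot: [-0.0, 0.993, 0.122, -0.0]
contact_force: [0.6, 0.7, -8.6]
gripper_width: 0.311
```

{"name": "play_rows", "arguments": {
  "increments": [
    {"offset": [0, 0, 1], "twist": 0, "grip": 0},
    {"offset": [0, 0, 2], "twist": 0, "grip": 0},
    {"offset": [0, 0, 2], "twist": 0, "grip": 0}
  ]
}}

```text
time: 12.95
tool_pos: [0.5566, -0.0072, 0.2637]
tool_rot: [0.0, 0.993, 0.122, 0.0]
contact_force: [-0.7, -0.4, -6.6]
gripper_width: 0.311
```

{"name": "play_rows", "arguments": {
  "increments": [
    {"offset": [0, 0, 0.7], "twist": 0, "grip": 0},
    {"offset": [0, 0, 1.2], "twist": 0, "grip": 0},
    {"offset": [0, 0, 1.2], "twist": 0, "grip": 0}
  ]
}}

```text
time: 13.2
tool_pos: [0.5567, -0.0072, 0.2631]
tool_rot: [0.0, 0.993, 0.122, 0.0]
contact_force: [-1.6, 1.2, -4.0]
gripper_width: 0.304
```

```bash
python3 -c "
from h import *
st()"
```

```text
{'time': 13.2, 'tool_pos': [0.5567, -0.0072, 0.2631], 'tool_rot': [0.0, 0.9926, 0.1216, 0.0001], 'contact_force': [-1.5947, 1.1886, -4.0409], 'gripper_width': 0.3037}
```

{"name": "play_rows", "arguments": {
  "increments": [
    {"offset": [0, 0, 0.4], "twist": 0, "grip": 0},
    {"offset": [0, 0, 0.7], "twist": 0, "grip": 0},
    {"offset": [0, 0, 0.7], "twist": 0, "grip": 0},
    {"offset": [0, 0, 0.7], "twist": 0, "grip": 0}
  ]
}}

```text
time: 13.53
tool_pos: [0.5568, -0.0072, 0.2625]
tool_rot: [0.0, 0.993, 0.122, 0.0]
contact_force: [-2.5, -0.2, -0.4]
gripper_width: 0.31
```

{"name": "play_rows", "arguments": {
  "increments": [
    {"offset": [0, 0, 0], "twist": 0, "grip": 0.36},
    {"offset": [0, 0, 0], "twist": 0, "grip": 0.42},
    {"offset": [0, 0, 0], "twist": 0, "grip": 0.5},
    {"offset": [0, 0, 0], "twist": 0, "grip": 0.6},
    {"offset": [0, 0, 0], "twist": 0, "grip": 0.7}
  ]
}}

```text
time: 13.95
tool_pos: [0.5569, -0.0072, 0.2622]
tool_rot: [0.0, 0.993, 0.122, 0.001]
contact_force: [0.2, -0.1, 0.2]
gripper_width: 0.701
```

{"name": "play_rows", "arguments": {
  "increments": [
    {"offset": [0, 0, 0], "twist": 0, "grip": 0.7},
    {"offset": [0, 0, -15], "twist": 0, "grip": 0.7},
    {"offset": [0, 0, -40], "twist": 0, "grip": 0.7},
    {"offset": [0, 0, -70], "twist": 0, "grip": 0.7},
    {"offset": [0, 0, -100], "twist": 0, "grip": 0.7}
  ]
}}

```text
time: 14.37
tool_pos: [0.5563, -0.0071, 0.3621]
tool_rot: [-0.0, 0.993, 0.122, -0.001]
contact_force: [0.6, -0.8, -0.5]
gripper_width: 0.702
```

{"name": "play_rows", "arguments": {
  "increments": [
    {"offset": [-20, 0, -15], "twist": 0, "grip": 0.7},
    {"offset": [-40, 0, -30], "twist": 0, "grip": 0.7},
    {"offset": [-60, 0, -40], "twist": 0, "grip": 0.7},
    {"offset": [-60, 0, -40], "twist": 0, "grip": 0.7}
  ]
}}

```text
time: 14.7
tool_pos: [0.497, -0.022, 0.405]
tool_rot: [0.001, 0.993, 0.121, 0.002]
contact_force: [1.3, -0.5, 0.1]
gripper_width: 0.702
```

```bash
python3 - <<'E'
from h import *
st()
a=manip.grab_frame("wrist")
for d in manip.tip_of("weight","wrist")[:2]: print(round(d["p"],2),np.round(w("wrist",d["xyz"]),4))
b=manip.grab_frame("scene")[130:270,150:400]
cv2.imwrite("pics/k.png",np.vstack([cv2.resize(a,(500,375)),cv2.resize(b,(500,225),interpolation=3)]))
st()
E
```

```text
{'time': 14.7, 'tool_pos': [0.497, -0.022, 0.405], 'tool_rot': [0.001, 0.9926, 0.1213, 0.0022], 'contact_force': [1.3247, -0.5454, 0.1405], 'gripper_width': 0.7019}
0.97 [0.3626 0.2426 0.0016]
{'time': 14.85, 'tool_pos': [0.4984, -0.0216, 0.4017], 'tool_rot': [-0.0, 0.9926, 0.1215, 0.0003], 'contact_force': [-1.3552, 0.4469, -0.2908], 'gripper_width': 0.6958}
```

View pics/k.png

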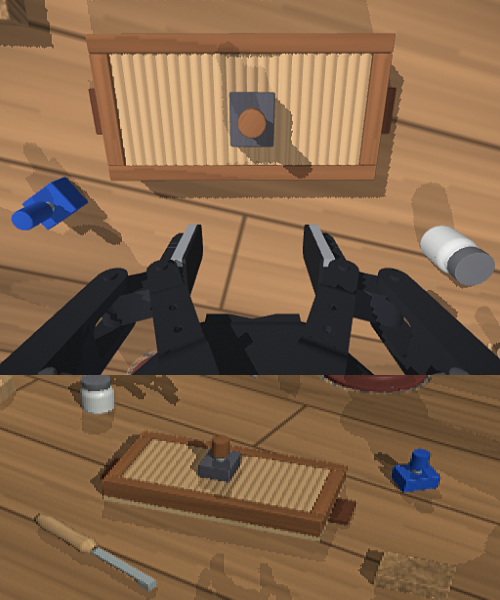

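The weight stands upright and released, about 6 mm off the panel's centre. The knob is centred over the block, at column 252 of the 230–275 span, and the bystanders have not visibly moved. I'm handing the job in.

```bash
python3 -c "
from h import *
print(manip.job_done()); st()"
```

```text
the job is handed in; nothing more can be done
None
the job is handed in; nothing more can be done
```

The glue weight is standing released on the panel over the rail, and I handed the job in at about 15 s. No verdict was reported.

- **Finding the rail:** I pressed the panel at eight points with the closed fingers. It was solid (7–13 N at about 3 mm) from -38 to +26 mm along the panel's y. It was springy (0.4–3 N) at -90, -64, -49 and +40 mm. That puts the rail's centre at about -6 mm.
- **Placing the weight:** I lifted the grey weight by its knob, turned it square to the reeds and lowered it in steps of 0.5–3 mm. The panel took the full weight with the underside about 2 mm below the unpressed surface, and then I opened the jaws.
- **Last checks:** After release the wrist force was back to about zero. In the wrist picture the knob sits centred over the block sideways, so it looks level that way. The jar, chisel and cork block look unmoved.
- **What disagreed or could not be checked:** The network missed the placed weight and reported only the blue look-alike, so the final placing rests on the pictures and the arm's readings. I could not measure the rail's own force or the exact tilt. Three of the solid presses also showed a 5–8 N sideways force that I can't explain; it was gone when I lifted off.

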